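# Reassemble the bench mill and hold its lid at pulse

### The job

The little bench mill has just been washed: take the blade out of its drying block, push its shaft all the way down into the drive hub in the mill's bowl and let go, so that the mill is ready for its lid. Set the lid on with its lugs down through the two slots of the collar and turn it clockwise (seen from above), against its spring, until the bar handle points at the yellow pulse mark. Finish while holding the lid there, short of the lock click at the red mark; do not drop blade or lid, and leave the other things on the table where they stand.

Things in the scene. Friction and masses are not known exactly. Their poses are not given: they have to be found in the camera images.
- mill: Bench mill, fixed; dark round housing, 132 mm across, 90 mm high, open steel bowl in its top, aluminium collar round it (radius 48.5 to 62 mm, top at 90 mm). Origin: centre of the underside; z up on its axis. The collar has bayonet slots at the mill's +x and -x (see mill_seat). Clockwise from each slot, seen from above, come a yellow mark at 25 to 42 degrees (pulse) and a red one at 62 (lock).
- mill_bore (a point): Mouth of the drive hub's bore, on the mill's axis 60 mm above the table: bore 10 mm in diameter, 30 mm deep, chamfered mouth, straight up. The hub stands in the bowl, its top 30 mm below the collar's top; the bowl is 80 mm wide inside.
- mill_seat (a point): Point on the mill's axis, 74 mm above the table, where the underside of the lid rests when fully down; axes as the mill's. The two slots in the collar, at +x and -x, are 27 degrees wide, reach out to radius 56 mm and have a white dot outside; the lid's lugs go down through them.
- blade: Loose blade, upright, 80 g: steel shaft 8 mm in diameter, 28 mm long, chamfered foot; above it a collar 18 mm wide and two thin wings (72 mm tip to tip, 28 to 36 mm above the foot), then a dark round stem, 12 mm in diameter, up to 96 mm. Origin: the foot; z up along the shaft; yaw does not matter. Foot 4 mm above the table in the drying block, 32 mm when fully home in the mill.
- blade_grip (a point): Point on the blade's axis, 83 mm above its foot, at which to take the stem from above.
- blade_block: Fixed white drying block, 75 x 130 x 32 mm, with two upright holes 10 mm in diameter, 64 mm apart along its y; the blade stands in the one at its y = -32 mm, the other is empty. Origin: centre of the underside.
- mill_lid: Loose cream lid (cup upside down, 92 mm across, 63 mm high, 200 g). Origin: centre of the rim's underside; z up. Dark bar handle on top along the lid's x: 64 mm long, 18 mm wide, up to 95 mm above the rim. Two lugs at the rim at +x and -x, in line with the handle: to radius 53 mm, 7 mm high, 19 degrees wide. Half a turn is the same. It drops in when its x lies along the mill's x within 4 degrees.
- lid_grip (a point): Middle of the lid's bar handle, on the lid's axis, 83 mm above the rim, at which to pinch the handle across its 18 mm width from above. Axes as the lid's.
- mill_ring (a joint): Angle (rad) of the sprung ring in the collar, pushed round by the lid's lugs: 0 at rest, growing as the lid turns clockwise. It starts to move when the lid is about 0.06 rad clockwise of the slots' line, then follows the lid. Its spring (0.1 N m at rest, 0.19 at pulse) turns the lid back if let go. Pulse: 0.38 to 0.68, middle 0.53. The lock's sprung balls are met near 0.78; it clicks past 0.9.
- jar: Bystander: clear jar with white contents and a dark lid, 90 mm across, 140 mm high, loose. Origin: centre of its underside.
- label_roll: Bystander: roll of white labels, 76 mm across, 41 mm high, loose. Origin: centre of its underside.
- scraper: Bystander: bench scraper with a black handle, 104 x 132 x 18 mm, loose, lying flat.

How it is judged:
By the outcome, as a careful person would: the job done as asked, in the order asked, and still so for the second after the job is handed in, while the arm keeps its last pose, push and grip.
It also fails if it takes over 58 s, if anything falls off the work surface, if the arm or the gripper's body presses on something with over 40 N, if the wrist force passes 120 N, or if a joint passes its speed limit or range.

### The arm

A 7-joint arm with a two-finger parallel gripper is mounted at the origin on a cart in front of the work surface, level with it; the furniture and walls round the work are solid. World frame = base frame: x ahead of the robot, y to its left, z up, the work surface at z = 0. Lengths are in m, angles in rad, forces in N, time in s.
With the tool pointing down it reaches from about 0.425 to 0.875 m from the base axis. Payload 4.7 kg.
Tool frame: the origin (TCP) lies at the very end of the fingers, on their centre line; the grasp point (between the pads) lies 19 mm behind it; x points along the fingers, y is the direction in which the jaws open and shut, and the axes are right-handed (so a half turn about x gives the same grasp; the last joint's range is limited). The gripper opens to 87 mm and grips with 3 to 60 N. Pads are 19 mm wide; open, the fingers measure 117 mm over their backs; the gripper's body (75 mm by 190 mm) begins 51 mm behind the grasp point.
Start: joints at [1.27, 0.321, -0.07, 1.45, 0.023, 1.371, -0.057], TCP at [0.201, -0.618, 0.223] pointing down, gripper open.
Joint ranges: [-2.86, 2.86], [-0.3, 2.09], [-1.38, 1.24], [0.06, 2.45], [-1.56, 4.7], [0.09, 2.05], [-2.69, 2.69]. Speed limits (rad/s): [2.57, 2.57, 3.14, 3.14, 3.14, 3.14, 3.14].

### API

Orientations are given as a rotation vector (axis times angle).
In Python, from bench import ctrl gives the robot as it stands.
- The arm moves only by the tool step_arm, never from a script. Its argument "increments" is one flat list of numbers, 6 for each row, row after row: the shift along the tool's x, y, z in cm, then the turn, a rotation vector about the tool's x, y, z in rad. In form: [tx, ty, tz, ax, ay, az, tx, ty, tz, ax, ay, az, ...]. A call has 1 to 12 rows; each row shifts and turns the commanded pose from where the row before left it, along the tool's axes as they then stand; what a row does not reach is not made up. A row lasts 1/8 s, in which the tool goes at most 62.5 mm and 10.7 degrees, less where a joint would pass 70% of its speed; a pose out of reach is approached as far as the arm can. A call with a gripper value outside its range is refused whole. "fingers" is the opening in per cent of the stroke, from 0 (shut) to 100 (fully open), set as the call begins (left out, the last holds). The fingers move at their own pace and stop on an object; "force" is the grip in N (left out, the last holds). Time passes only in rows, so rows that do not move let the fingers close. It gives the time, the measured TCP pose, the force and the opening at its end, in the units of the state.
- ctrl.get_state(): the state, without advancing time (a new reading comes with each control period).
- ctrl.get_image(name): name is "scene" or "top"; returns the picture (480x640x3 uint8, red, green, blue); there is no depth.
- ctrl.camera_params(name): a dict with "vertical_fov" (degrees; the focal length in pixels is half the picture's height over the tangent of half this angle, whatever the lens; pixels are square), "cx", "cy" (the principal point, pixels), "R" (3x3) and "t" (3): a world point X has camera coordinates R X + t. Camera axes: x right, y down, z forward; pixel columns grow to the right and rows downward; lengths in m; the calibration is good to about 2 mm. A picture is of the moment at which its call begins. camera_params takes no time and is no camera call.
- ctrl.close_job(): hands the job in, once; it reports no verdict.
Trained networks look in the newest picture that a camera, given by its name, has taken for a name from the list of things; names that differ only in an ending like _2 or _b are one class to them, and where a whole thing is asked for, a point or a joint stands for the part that bears it (a point fixed in the world has none). Each returns a list of dicts, best first, with "score" (0 to 1); they miss things now and then, are a little off and sometimes report something else, mostly with a low value. They report only what shows in the picture. A call takes as long as a camera call.
- ctrl.search_frame(camera, name): "xyz" ([x, y, z] in m, in the coordinates of the camera as it stood for that picture, good to about 4 mm: the middle of the surface that is visible of it).
- ctrl.silhouettes(camera, name): "pixels" (480x640 bool, what is visible of it).
- ctrl.spot_point(camera, name): "xyz" ([x, y, z] in m, in the coordinates of the camera as it stood for that picture, good to about 4 mm: a listed point, or the origin of a listed thing).
The state is a dict: "time": time; "joint_positions": joint angles; "qd": joint speeds; "joint_torque": joint torques, N m; "position": TCP position; "tool_rot": TCP orientation; "ft_force": force on the tool from outside, world axes, zero at the start; "torque": the same for the moment, N m; "grip_width": opening from 0.0 (shut) to 1.0 (fully open).
Only numpy, scipy, OpenCV 4.12 (cv2) and the standard library are available. Lean on these libraries where they do the work, as an engineer would, in place of code of your own. Each camera call takes 0.05 s, during which the arm holds its last target.

## Working session

There is one attempt and no reset: what is moved stays moved. The work goes in short steps, Python scripts to look and compute and a tool call to move; the robot and the scene stay as the last step left them, time stands still between calls to the robot, and variables do not carry over. Pictures are saved under pics/ and viewed, and the job is handed in when it is done.

Besides the shell and the picture viewer there is one more tool, called after "Call:" as name(argument=value, ...), one argument or row to a line, values as JSON. step_arm: Moves the arm, as the interface text tells. Its arguments: {"type":"object","properties":{"increments":{"type":"array","items":{"type":"number"}},"fingers":{"type":"number"},"force":{"type":"number"}},"required":["increments"]}

```bash
ls; mkdir -p pics
python3 - <<'E'
from bench import ctrl
import cv2
print(ctrl.get_state())
for n in("scene","top"):
    im=ctrl.get_image(n);cv2.imwrite(f"pics/{n}0.png",im[:,:,::-1]);p=ctrl.camera_params(n);print(n,p)
E
```

```text
pics
{'time': 0.0, 'joint_positions': array([ 1.27010379,  0.32182403, -0.07007167,  1.45167823,  0.02262804,
        1.37074501, -0.05690988]), 'qd': array([-4.33193721e-05,  2.66407070e-04,  1.66777081e-04,  5.32946135e-04,
       -5.54629348e-04, -4.66804006e-04, -3.55148579e-04]), 'joint_torque': array([ 3.37410893e-04, -4.91288531e+01, -4.03884351e-01, -3.12524879e+01,
       -6.39935397e-02,  4.38676192e-02,  1.80741063e-04]), 'position': array([ 0.2010223 , -0.61757013,  0.2214591 ]), 'tool_rot': array([ 2.05181284,  0.32761644, -2.05268108]), 'ft_force': array([-0.34465894, -0.08614597,  0.32362381]), 'torque': array([-0.01136911, -0.06517229,  0.01256241]), 'grip_width': 0.9980655730075805}
scene {'vertical_fov': 51.12354442313013, 'cx': 324.90776064991434, 'cy': 243.20182421569388, 'R': array([[-0.7395328 ,  0.67310899, -0.00394106],
       [ 0.5443502 ,  0.59460332, -0.59171763],
       [-0.39594709, -0.43973991, -0.80613567]]), 't': array([ 0.43372092, -0.21745485,  1.5952802 ])}
top {'vertical_fov': 55.195182671779676, 'cx': 318.38006983354643, 'cy': 245.66023258220864, 'R': array([[-3.77939947e-03, -9.99819718e-01,  1.86077479e-02],
       [-9.88694440e-01,  9.46771058e-04, -1.49941352e-01],
       [ 1.49896702e-01, -1.89640652e-02, -9.88519774e-01]]), 't': array([-0.04735024,  0.52795488,  0.93700124])}
```

View pics/scene0.png

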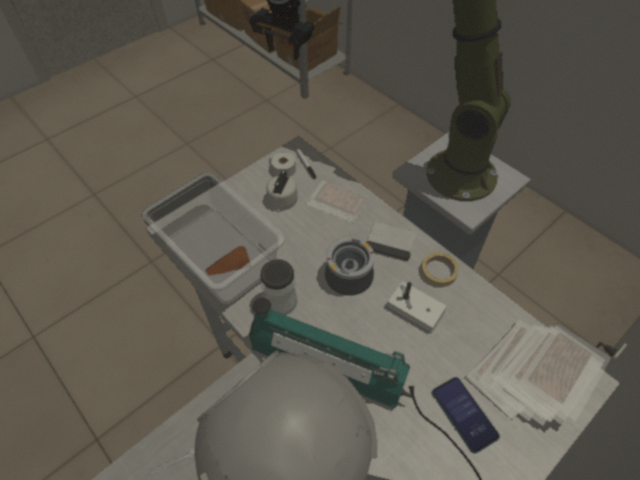

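View pics/top0.png

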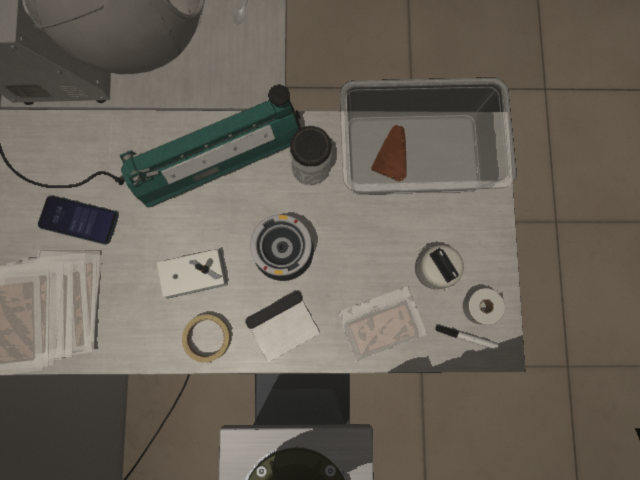

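```bash
cat > h.py <<'E'
from bench import ctrl
import cv2, numpy as np
from scipy.spatial.transform import Rotation as Rn
P={n:ctrl.camera_params(n) for n in("scene","top")}
def W(n,x): p=P[n]; return p["R"].T@(np.array(x)-p["t"])
def f(n): return 240/np.tan(np.radians(P[n]["vertical_fov"])/2)
def pix(n,X):
    p=P[n]; c=p["R"]@np.array(X)+p["t"]; return np.array([p["cx"]+f(n)*c[0]/c[2],p["cy"]+f(n)*c[1]/c[2]])
def ray(n,uv,z):
    p=P[n]; d=p["R"].T@np.array([(uv[0]-p["cx"])/f(n),(uv[1]-p["cy"])/f(n),1]); o=-p["R"].T@p["t"]
    return o+d*(z-o[2])/d[2]
E
python3 - <<'E'
from h import *
np.set_printoptions(precision=4,suppress=True)
for n in("scene","top"):
  for k in("mill_bore","mill_seat","blade","blade_grip","blade_block","lid_grip","mill_lid"):
    r=ctrl.spot_point(n,k)
    print(n,k,[(round(d["score"],2),W(n,d["xyz"])) for d in r[:3]])
s=ctrl.get_state();print(s["time"],Rn.from_rotvec(s["tool_rot"]).as_matrix())
E
```

```text
scene mill_bore [(0.66, array([ 0.5238,  0.0218, -0.0004])), (0.57, array([0.5246, 0.029 , 0.0603]))]
scene mill_seat [(0.88, array([0.5199, 0.0282, 0.0734]))]
scene blade [(0.61, array([0.4783, 0.192 , 0.0035]))]
scene blade_grip [(0.72, array([0.4783, 0.1923, 0.0875])), (0.24, array([ 0.4753,  0.223 , -0.0004]))]
scene blade_block [(0.89, array([0.4723, 0.2223, 0.0009]))]
scene lid_grip [(0.74, array([ 0.4852, -0.3036,  0.0778])), (0.61, array([0.4834, 0.1924, 0.0883])), (0.58, array([0.4804, 0.1944, 0.0026]))]
scene mill_lid [(0.74, array([ 0.4856, -0.3066,  0.0005]))]
top mill_bore [(0.67, array([0.5287, 0.0316, 0.0624])), (0.44, array([ 0.4895, -0.3057, -0.0015]))]
top mill_seat [(0.92, array([0.5274, 0.0311, 0.0758]))]
top blade [(0.54, array([0.478 , 0.1924, 0.0019]))]
top blade_grip [(0.47, array([0.4823, 0.1881, 0.085 ])), (0.29, array([0.3588, 0.0311, 0.0029]))]
top blade_block [(0.61, array([ 0.4728,  0.2249, -0.0022]))]
top lid_grip [(0.56, array([ 0.4822, -0.3085,  0.0833]))]
top mill_lid [(0.81, array([ 0.4873, -0.3042,  0.0001]))]
0.8 [[-0.      0.3096 -0.9509]
 [-0.0002 -0.9509 -0.3096]
 [-1.      0.0001  0.0001]]
```

Run:
```python
import cv2,numpy as np
im=cv2.imread("pics/top0.png")
def c(x,y,r=32):return cv2.convertScaleAbs(cv2.resize(im[y-r:y+r,x-r:x+r],(390,390),interpolation=cv2.INTER_CUBIC),alpha=1.6)
m=c(282,246,40);b=c(193,272,40)
cv2.imwrite("pics/crop1.png",np.hstack([m,c(440,265,40)]))
s=cv2.imread("pics/scene0.png")
im=s
cv2.imwrite("pics/crop2.png",np.hstack([c(350,265,40),b*0+c(415,300,40)]))
```

```text
(no output)
```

View pics/crop1.png

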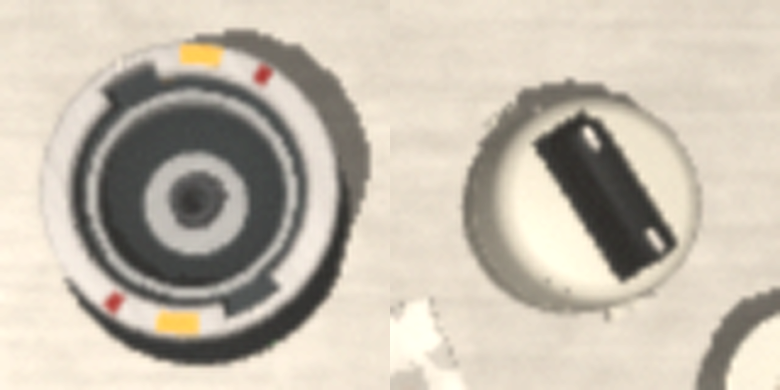

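View pics/crop2.png

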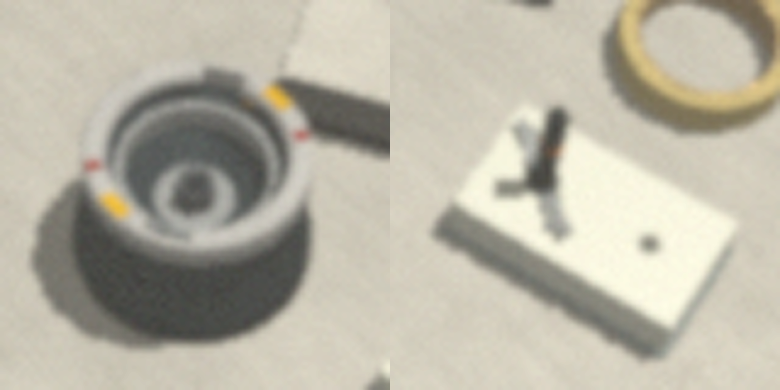

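```bash
python3 - <<'E'
from h import *
np.set_printoptions(precision=4,suppress=True)
from scipy.optimize import least_squares
ctr={}
for n,(x,y) in (("top",(282,246)),("scene",(350,265))):
    im=cv2.imread(f"pics/{n}0.png");hsv=cv2.cvtColor(im,cv2.COLOR_BGR2HSV).astype(int)
    H,S,V=[hsv[y-40:y+40,x-40:x+40,i] for i in range(3)]
    for nm,m in(("yel",(H>15)&(H<32)&(S>110)&(V>110)),("red",((H<8)|(H>172))&(S>90)&(V>60))):
        k,l,st,c=cv2.connectedComponentsWithStats(m.astype(np.uint8))
        pts=[]
        for i in range(1,k):
            if st[i,4]>=4:
                uv=c[i]+[x-40,y-40]; w=ray(n,uv,.09); pts.append(w[:2]); print(n,nm,st[i,4],uv,w)
        ctr[n,nm]=pts
E
python3 - <<'E'
from h import *
im=cv2.imread("pics/top0.png");g=cv2.cvtColor(im,cv2.COLOR_BGR2GRAY)
# lid handle
m=np.zeros_like(g);m[235:295,410:470]=(g[235:295,410:470]<55)
k,l,st,c=cv2.connectedComponentsWithStats(m)
for i in range(1,k):
    if st[i,4]>60:
        cnt,_=cv2.findContours((l==i).astype(np.uint8),0,1);r=cv2.minAreaRect(cnt[0]);b=cv2.boxPoints(r)
        w=np.array([ray("top",q,.095)[:2] for q in b]);print(st[i],r,w,w.mean(0))
        print(np.linalg.norm(w[1]-w[0]),np.linalg.norm(w[2]-w[1]),np.degrees(np.arctan2(*(w[1]-w[0])[::-1])),np.degrees(np.arctan2(*(w[2]-w[1])[::-1])))
# crop z
for n,x,y in(("top",195,270),("top",440,265),("scene",415,300),("scene",282,188)):
    im=cv2.imread(f"pics/{n}0.png")
    for k in("blade","lid_grip"):pass
im=cv2.imread("pics/top0.png");sc=cv2.imread("pics/scene0.png")
c=lambda im,x,y:cv2.convertScaleAbs(cv2.resize(im[y-32:y+32,x-32:x+32],(390,390),interpolation=cv2.INTER_CUBIC),alpha=1.6)
cv2.imwrite("pics/crop3.png",np.hstack([c(im,200,270),c(sc,282,188)]))
for z in(.036,.1):
  for n in P: print(n,z,pix(n,[.48,.192,z]))
E
```

```text
top yel 32 [282.5312 216.5312] [0.5803 0.0251 0.09  ]
top yel 34 [278.     271.5882] [0.468  0.0333 0.09  ]
top red 10 [295.5 221. ] [ 0.5711 -0.0013  0.09  ]
top red 9 [264.8889 267.6667] [0.4759 0.0595 0.09  ]
scene yel 12 [366.3333 244.6667] [0.4684 0.033  0.09  ]
scene yel 14 [333.  266.5] [0.5801 0.0243 0.09  ]
[430 249  28  33 404] ((443.7942199707031, 264.3465576171875), (33.04629898071289, 13.338687896728516), 57.2647705078125) [[ 0.50224853 -0.27053731]
 [ 0.51689387 -0.29386721]
 [ 0.46064464 -0.32733128]
 [ 0.4462811  -0.30410272]] [ 0.48151704 -0.29895963]
0.027545789643859994 0.06545090006353123 -57.881472969112295 -149.25053281102282
scene 0.036 [405.64130948 296.29978835]
top 0.036 [204.53214086 268.46460082]
scene 0.1 [408.8978462  283.18654137]
top 0.1 [197.18944486 265.19567145]
```

View pics/crop3.png

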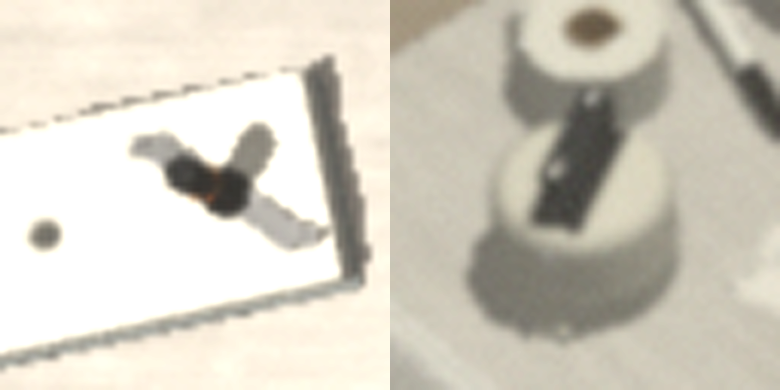

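Run:
```python
from h import *
from scipy.optimize import minimize
np.set_printoptions(precision=4,suppress=True)
ims={n:cv2.cvtColor(cv2.imread(f"pics/{n}0.png"),cv2.COLOR_BGR2GRAY) for n in P}
def box(x,y,a,z0,z1):
    c,s=np.cos(a),np.sin(a)
    return [[x+u*c-v*s,y+u*s+v*c,z] for u in(-.032,.032) for v in(-.009,.009) for z in(z0,z1)]
def mask(n,x,y,r,th):
    g=ims[n];m=np.zeros_like(g);m[y-r:y+r,x-r:x+r]=(g[y-r:y+r,x-r:x+r]<th)
    k,l,st,c=cv2.connectedComponentsWithStats(m);i=1+np.argmax(st[1:,4]);m=(l==i).astype(np.uint8)
    cnt,_=cv2.findContours(m,0,1);h=cv2.convexHull(np.vstack(cnt));o=np.zeros_like(g);cv2.fillPoly(o,[h],1);print(n,st[i],o.sum());return o
M={"top":mask("top",440,265,25,55),"scene":mask("scene",282,182,16,60)}
def ren(n,p,z0,z1):
    S=8;q=np.array([(pix(n,X)) for X in box(*p,z0,z1)]);x0,y0=(400,220) if n=="top" else(250,150)
    o=np.zeros((80*S,80*S),np.uint8);h=cv2.convexHull(np.round((q-[x0,y0]+.5)*S).astype(np.int32));cv2.fillPoly(o,[h],1)
    return cv2.resize(o.astype(np.float32),(80,80),interpolation=cv2.INTER_AREA),M[n][y0:y0+80,x0:x0+80]
for ns in(("top",),("scene",),("top","scene")):
  for z0 in(.063,.075):
    def cost(p):
        q=[p[0]/100,p[1]/100,p[2]/10];e=0
        for n in ns:
            a,b=ren(n,q,z0,.095);e+=np.abs(a-b).sum()/b.sum()
        return e
    r=minimize(cost,[48.5,-30.5,5.4],method="Nelder-Mead",options=dict(initial_simplex=[[48.5,-30.5,5.4],[48.9,-30.5,5.4],[48.5,-30.1,5.4],[48.5,-30.5,5.9]]))
    print(ns,z0,r.x[:2]/100,np.degrees(r.x[2]/10),r.fun)
for uv in((175.2,276.6),): print("hole",ray("top",uv,.032))
# block corners via mask
g=ims["top"];m=np.zeros_like(g);m[240:305,150:235]=g[240:305,150:235]>0
for uv,z in(((198.5,266.6),.1),): print("stemtop",ray("top",uv,z))
print("stem scene",ray("scene",(408.8,284),.1))
print(ctrl.silhouettes("top","blade_block")[0]["score"])
b=ctrl.silhouettes("top","blade_block")[0]["pixels"].astype(np.uint8)
h=cv2.findContours(b,0,1)[0];h=max(h,key=len);r=cv2.minAreaRect(h);print(r,[ray("top",q,.032) for q in cv2.boxPoints(r)])
```

```text
top [430 249  28  33 404] 465
scene [274 172  14  21 149] 175
('top',) 0.063 [ 0.4836 -0.3029] 31.01059977061628 0.0751008064516129
('top',) 0.075 [ 0.4826 -0.3015] 28.77744386783544 0.1793010752688172
('scene',) 0.063 [ 0.485 -0.305] 30.934463634518277 0.23035714285714284
('scene',) 0.075 [ 0.4903 -0.2984] 31.79019483265583 0.109375
('top', 'scene') 0.063 [ 0.4841 -0.3034] 32.04286979837159 0.35398617511520736
('top', 'scene') 0.075 [ 0.4849 -0.3018] 32.3028971361016 0.42110023041474653
hole [0.4633 0.254  0.032 ]
stemtop [0.4772 0.1893 0.1   ]
stem scene [0.4819 0.1934 0.1   ]
0.75
((191.46153259277344, 273.30767822265625), (38.43876266479492, 65.89502716064453), 78.6900634765625) [array([0.4967, 0.2973, 0.032 ]), array([0.5242, 0.1615, 0.032 ]), array([0.4438, 0.1434, 0.032 ]), array([0.4171, 0.2777, 0.032 ])]
```

Call:
step_arm(
  increments=[0,-3.0,-3.9,0,0,0,0,-3.0,-3.9,0,0,0,0,-3.0,-3.9,0,0,0,0,-3.0,-3.9,0,0,0,0,-3.0,-3.9,0,0,0,0,-3.0,-3.9,0,0,0,0,-3.0,-3.9,0,0,0,0,-3.0,-3.9,0,0,0,0,-3.0,-3.9,0,0,0],
  fingers=60,
)

```text
time: 2.02
position: [0.4522, -0.2514, 0.2229]
tool_rot: [2.052, 0.325, -2.051]
ft_force: [0.0, -0.1, -0.3]
grip_width: 0.602
```

```bash
cat >> h.py <<'E'
def go(x,y,z,yaw=None):
    "total translation in the tool frame (cm) and turn about tool x (rad); yaw=angle of tool y, degrees"
    s=ctrl.get_state();R=Rn.from_rotvec(s["tool_rot"]).as_matrix()
    cur=np.degrees(np.arctan2(R[1,1],R[0,1]))
    d=np.array([x,y,z])-s["position"]
    np.set_printoptions(precision=4,suppress=True)
    t=0 if yaw is None else -np.radians(yaw-cur)
    print("t",round(s["time"],2),"pos",s["position"],"yaw",round(cur,2),"tilt",R[2,:],"F",s["ft_force"],"T",s["torque"],"grip",round(s["grip_width"],3))
    print("move cm",R.T@d*100,"turn",round(t,4))
E
python3 -c "
from h import *
go(.477,.1915,.22)"
```

```text
t 2.02 pos [ 0.4522 -0.2514  0.2229] yaw -71.97 tilt [-1.      0.0009 -0.0003] F [ 0.0007 -0.109  -0.3217] T [-0.0758 -0.0049 -0.0733] grip 0.602
move cm [  0.2559 -41.3454 -16.0681] turn 0
```

Call:
step_arm(
  increments=[0,-4.6,-1.8,0,0,0,0,-4.6,-1.8,0,0,0,0,-4.6,-1.8,0,0,0,0,-4.6,-1.8,0,0,0,0,-4.6,-1.8,0,0,0,0,-4.6,-1.8,0,0,0,0,-4.6,-1.8,0,0,0,0,-4.6,-1.8,0,0,0,2,-4.5,-1.7,0,0,0,3,0,0,0,0,0,3,0,0,0,0,0,0,0,0,0,0,0],
)

```text
time: 3.52
position: [0.4749, 0.1893, 0.1407]
tool_rot: [2.046, 0.326, -2.056]
ft_force: [-0.1, -0.4, 1.2]
grip_width: 0.597
```

```bash
python3 -c "
from h import *
go(.477,.1915,.068)
im=ctrl.get_image('top');sc=ctrl.get_image('scene')
c=lambda im,x,y:cv2.convertScaleAbs(cv2.resize(im[y-40:y+40,x-40:x+40,::-1],(390,390),interpolation=cv2.INTER_CUBIC),alpha=1.6)
cv2.imwrite('pics/a1.png',np.hstack([c(im,200,265),c(sc,408,285)]))
"
```

```text
t 3.52 pos [0.4749 0.1893 0.1407] yaw -71.94 tilt [-1.     -0.0005  0.0045] F [-0.1158 -0.4229  1.1621] T [ 0.0121 -0.0084 -0.0207] grip 0.597
move cm [ 7.2691 -0.1414 -0.3032] turn 0
```

View pics/a1.png

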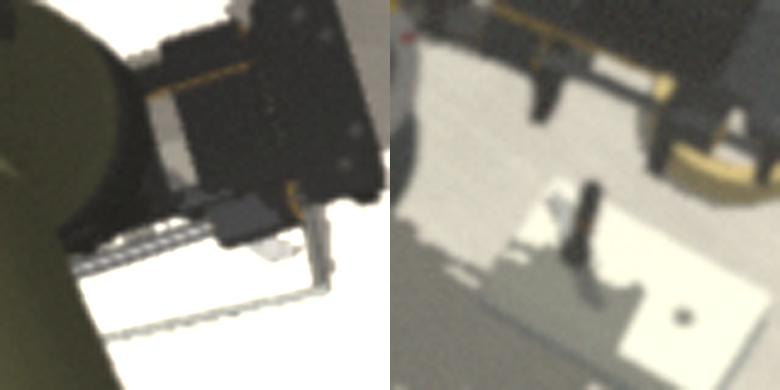

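Call:
step_arm(
  increments=[1.5,-0.1,-0.3,0,0,0,2,0,0,0,0,0,2,0,0,0,0,0,1.2,0,0,0,0,0,0.5,0,0,0,0,0,0,0,0,0,0,0],
)

```text
time: 4.38
position: [0.479, 0.1919, 0.0703]
tool_rot: [2.051, 0.326, -2.052]
ft_force: [0.2, 0.4, 0.2]
grip_width: 0.601
```

Call:
step_arm(
  increments=[0,0,0,0,0,0,0,0,0,0,0,0,0,0,0,0,0,0,0,0,0,0,0,0,0,0,0,0,0,0,0,0,0,0,0,0],
  fingers=0,
  force=25,
)

```text
time: 5.12
position: [0.4791, 0.1918, 0.0705]
tool_rot: [2.051, 0.326, -2.051]
ft_force: [-0.4, -0.7, 0.7]
grip_width: 0.129
```

```bash
python3 -c "
from h import *
go(.477,.1915,.068)
sc=ctrl.get_image('scene')
c=lambda im,x,y:cv2.convertScaleAbs(cv2.resize(im[y-40:y+40,x-40:x+40,::-1],(390,390),interpolation=cv2.INTER_CUBIC),alpha=1.6)
cv2.imwrite('pics/a2.png',c(sc,408,285))
"
```

```text
t 5.12 pos [0.4791 0.1918 0.0705] yaw -71.96 tilt [-1.  0. -0.] F [-0.4336 -0.6625  0.6612] T [ 0.06   -0.0515 -0.0187] grip 0.129
move cm [ 0.2502 -0.035   0.211 ] turn 0
```

View pics/a2.png

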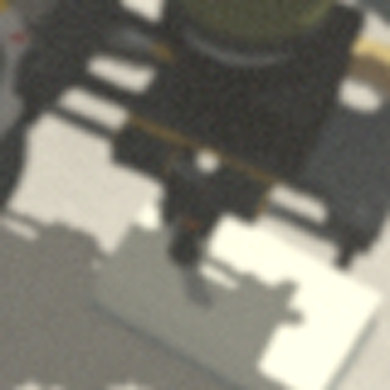

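Call:
step_arm(
  increments=[-0.5,0,0,0,0,0,-1,0,0,0,0,0,-1.5,0,0,0,0,0,-2,0,0,0,0,0,-2,0,0,0,0,0,-2,0,0,0,0,0,-2,0,0,0,0,0,-1,0,0,0,0,0,0,0,0,0,0,0],
  force=40,
)

```text
time: 6.3
position: [0.4797, 0.1919, 0.1916]
tool_rot: [2.053, 0.325, -2.049]
ft_force: [-0.5, -0.0, -1.2]
grip_width: 0.125
```

```bash
python3 -c "
from h import *
go(.524,.029,.19)
c=lambda im,x,y:cv2.convertScaleAbs(cv2.resize(im[y-40:y+40,x-40:x+40,::-1],(390,390),interpolation=cv2.INTER_CUBIC),alpha=1.6)
s=ctrl.get_state()['position']
sc=ctrl.get_image('scene');a=pix('scene',s-[0,0,.04]);print(a)
u,v=map(int,a)
A=c(sc,u,v)
for z in(-.0665,0.01): print((pix('scene',s+[0,0,z])-[u-40,v-40])*390/80)
im=ctrl.get_image('top');b=pix('top',s-[0,0,.04]);x,y=map(int,b);B=c(im,x,y)
for z in(-.0665,0.01): print((pix('top',s+[0,0,z])-[x-40,y-40])*390/80)
cv2.imwrite('pics/a3.png',np.hstack([A,B]))
"
```

```text
t 6.3 pos [0.4797 0.1919 0.1916] yaw -71.97 tilt [-1.      0.0006 -0.0019] F [-0.4502 -0.0442 -1.2414] T [-0.0037 -0.0053  0.0258] grip 0.125
move cm [ 0.1691 16.8659  0.8278] turn 0
[411.8037 271.6951]
[191.7105 227.3941]
[213.2413 140.7484]
[214.7366 204.567 ]
[161.8201 181.0844]
```

View pics/a3.png

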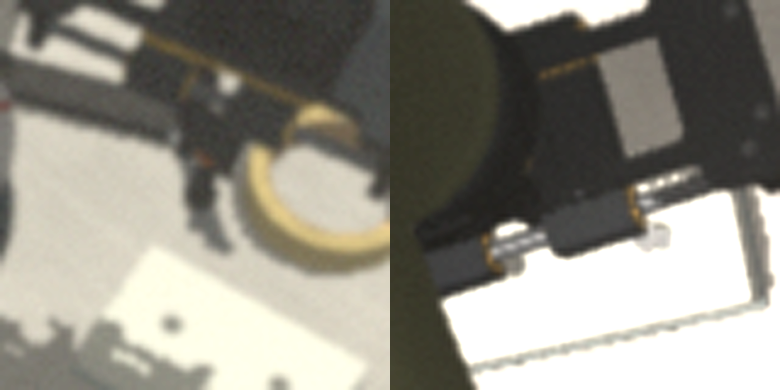

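```bash
python3 -c "
from h import *
s=ctrl.get_state();p=s['position'];print(p-[0,0,.0665],p+[0,0,.0165])
for n in P:
  for k in('blade','blade_grip'):
    print(n,k,[(round(d['score'],2),W(n,d['xyz'])) for d in ctrl.spot_point(n,k)[:2]])
sc=ctrl.get_image('scene')
u,v=407,280;r=20
a=cv2.convertScaleAbs(cv2.resize(sc[v-r:v+r,u-r:u+r,::-1],(600,600),interpolation=cv2.INTER_CUBIC),alpha=1.8)
for z in(-.0665,-.0385,-.0305,0.01):
  q=(pix('scene',p+[0,0,z])-[u-r,v-r]+.5)*15;print(q);cv2.circle(a,tuple(int(t) for t in q),3,(0,0,255),-1)
cv2.imwrite('pics/a4.png',a)
"
```

```text
[0.47879951 0.19152991 0.12362247] [0.47879951 0.19152991 0.20662247]
scene blade [(0.67, array([0.48113833, 0.1928439 , 0.12897794]))]
scene blade_grip [(0.74, array([0.48032538, 0.19241781, 0.20875267])), (0.55, array([ 0.40139594, -0.40509283,  0.00097271]))]
top blade [(0.48, array([ 0.39705134, -0.4003586 , -0.00191159])), (0.41, array([0.47623982, 0.19066516, 0.12257947]))]
top blade_grip [(0.29, array([0.35906425, 0.02605633, 0.003166  ]))]
[357.84637815 272.45744266]
[381.27802502 178.20313411]
[388.135665   150.61812833]
[424.02243761   6.26280599]
```

View pics/a4.png

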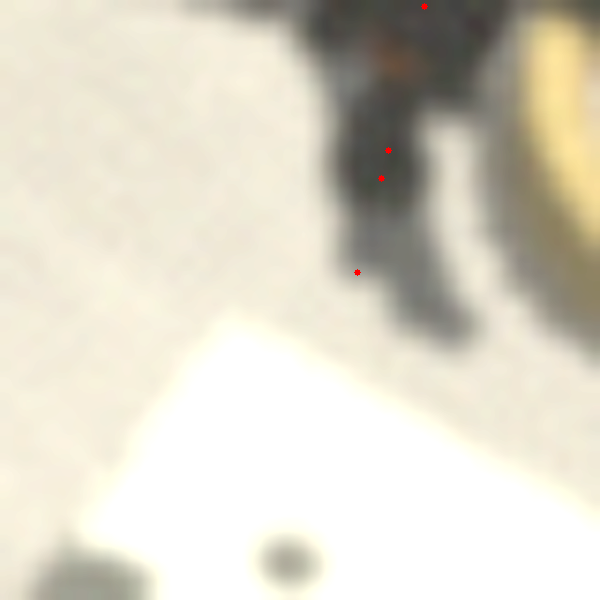

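Call:
step_arm(
  increments=[0,2,0.1,0,0,0,0,4,0.2,0,0,0,0,4,0.2,0,0,0,0,4,0.2,0,0,0,0,2.8,0.1,0,0,0,0,0,0,0,0,0,0,0,0,0,0,0],
)

```text
time: 7.52
position: [0.5232, 0.0308, 0.1903]
tool_rot: [2.051, 0.328, -2.052]
ft_force: [-0.3, 0.3, -1.1]
grip_width: 0.126
```

```bash
python3 -c "
from h import *
np.set_printoptions(precision=4,suppress=True)
go(.524,.029,.19)
ps=[]
for n in P:
  for k in('blade','mill_bore','mill_seat'):
    print(n,k,[(round(d['score'],2),W(n,d['xyz'])) for d in ctrl.spot_point(n,k)[:2]]); ps.append(ctrl.get_state()['position'])
sc=ctrl.get_image('scene');ps.append(ctrl.get_state()['position'])
print(np.array(ps),np.mean(ps,0));p=np.mean(ps,0)
u,v=350,255;r=30
a=cv2.convertScaleAbs(cv2.resize(sc[v-r:v+r,u-r:u+r,::-1],(600,600),interpolation=cv2.INTER_CUBIC),alpha=1.8)
for X in(p-[0,0,.0665],p-[0,0,.0385],[.524,.029,.06],[.524,.029,.09]):
  q=(pix('scene',X)-[u-r,v-r]+.5)*10;print(q);cv2.circle(a,tuple(int(t) for t in q),3,(0,0,255),-1)
cv2.imwrite('pics/a5.png',a)
"
```

```text
t 7.53 pos [0.5232 0.0308 0.1903] yaw -71.9 tilt [-1.     -0.001   0.0004] F [-0.2666  0.3178 -1.1038] T [0.0247 0.039  0.0482] grip 0.126
move cm [ 0.0274  0.1927 -0.0219] turn 0
scene blade [(0.7, array([0.4781, 0.1901, 0.1243])), (0.27, array([ 0.526 ,  0.0282, -0.0032]))]
scene mill_bore [(0.71, array([0.5238, 0.0278, 0.0634]))]
scene mill_seat [(0.56, array([0.5212, 0.0283, 0.0727])), (0.49, array([0.4775, 0.1901, 0.1207]))]
top blade [(0.48, array([ 0.3971, -0.4004, -0.0019])), (0.41, array([0.4762, 0.1907, 0.1226]))]
top mill_bore [(0.89, array([0.5267, 0.0311, 0.0604]))]
top mill_seat [(0.96, array([0.5229, 0.0296, 0.0755]))]
[[0.5232 0.0311 0.1904]
 [0.5232 0.0312 0.1905]
 [0.5233 0.0311 0.1906]
 [0.5233 0.0309 0.1906]
 [0.5234 0.0306 0.1906]
 [0.5234 0.0304 0.1906]
 [0.5235 0.0302 0.1906]] [0.5233 0.0308 0.1905]
[317.5724 235.4826]
[321.8807 169.9538]
[301.7714 374.3318]
[305.915  309.4234]
```

View pics/a5.png

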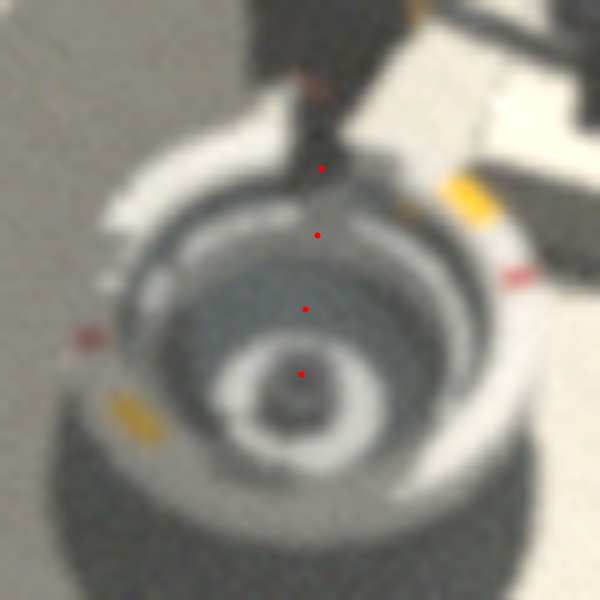

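```bash
python3 -c "
from h import *
for n,o in(('top',(242,206)),('scene',(310,225))):
  for z in(.03,.045,.06,.09):
    q=pix(n,[.524,.029,z]);print(n,z,q,(q-o+.5)*4.875)
im=cv2.imread('pics/scene0.png')
u,v=350,265;r=20
a=cv2.convertScaleAbs(cv2.resize(im[v-r:v+r,u-r:u+r],(400,400),interpolation=cv2.INTER_CUBIC),alpha=1.8)
im=cv2.imread('pics/top0.png')
u,v=282,246
b=cv2.convertScaleAbs(cv2.resize(im[v-r:v+r,u-r:u+r],(400,400),interpolation=cv2.INTER_CUBIC),alpha=1.8)
for i,(n,uv) in enumerate((('scene',(350,265)),('top',(282,246)))):
  img=(a,b)[i]
  for R,z in((.005,.06),(.04,.09),(.0485,.09)):
    q=[(pix(n,[.524+R*np.cos(t),.029+R*np.sin(t),z])-np.array(uv)+r+.5)*10 for t in np.linspace(0,6.28,60)]
    cv2.polylines(img,[np.array(q).astype(int).reshape(-1,1,2)],True,(0,0,255),1)
cv2.imwrite('pics/a6.png',np.hstack([a,b]))
"
```

```text
top 0.03 [282.14407518 248.18021175] [198.13986648 208.06603228]
top 0.045 [281.7224935  247.15471279] [196.08465582 203.06672483]
top 0.06 [281.28782986 246.09739188] [193.96567056 197.91228543]
top 0.09 [280.37674301 243.88116979] [189.52412216 187.10820272]
scene 0.03 [349.27762067 268.19161816] [193.91590075 212.99663854]
scene 0.045 [349.47557633 265.09066355] [194.88093463 197.87948479]
scene 0.06 [349.67714053 261.93318172] [195.86356009 182.4867609 ]
scene 0.09 [350.09149652 255.44233906] [197.88354551 150.84390294]
```

View pics/a6.png

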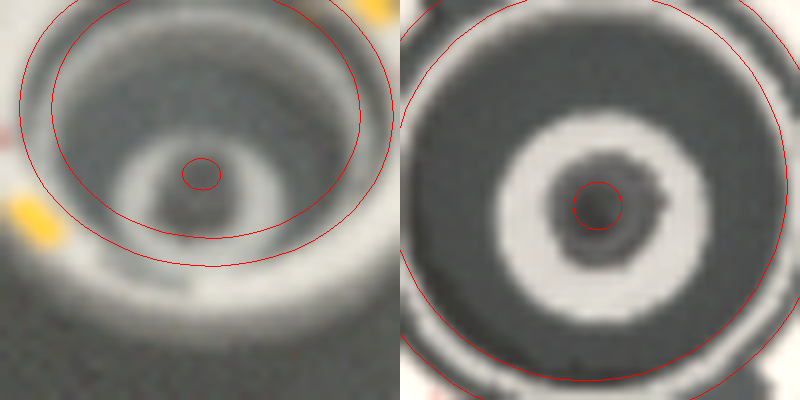

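Call:
step_arm(
  increments=[1,0.13,0,0,0,0,1.5,0,0,0,0,0,1.5,0,0,0,0,0,1,0,0,0,0,0,0.6,0,0,0,0,0,0,0,0,0,0,0,0,0,0,0,0,0],
)

```text
time: 8.75
position: [0.5243, 0.0284, 0.135]
tool_rot: [2.052, 0.325, -2.051]
ft_force: [0.2, 0.4, -0.8]
grip_width: 0.125
```

```bash
python3 -c "
from h import *
np.set_printoptions(precision=4,suppress=True)
sc=ctrl.get_image('scene')
go(.524,.029,.0985)
p=ctrl.get_state()['position']
u,v=350,255;r=30
a=cv2.convertScaleAbs(cv2.resize(sc[v-r:v+r,u-r:u+r,::-1],(600,600),interpolation=cv2.INTER_CUBIC),alpha=1.8)
for X in(p-[0,0,.0665],p-[0,0,.0385],[.524,.029,.06]):
  q=(pix('scene',X)-[u-r,v-r]+.5)*10;print(q);cv2.circle(a,tuple(int(t) for t in q),3,(0,0,255),-1)
cv2.imwrite('pics/a7.png',a)
"
```

```text
t 8.8 pos [0.5244 0.0283 0.135 ] yaw -71.96 tilt [-1.      0.0005 -0.0009] F [-0.4152 -0.4486 -1.3438] T [-0.0138 -0.0189  0.0369] grip 0.124
move cm [ 3.6548 -0.0785  0.0208] turn 0
[300.0512 355.3698]
[303.904  294.2186]
[301.7714 374.3318]
```

View pics/a7.png

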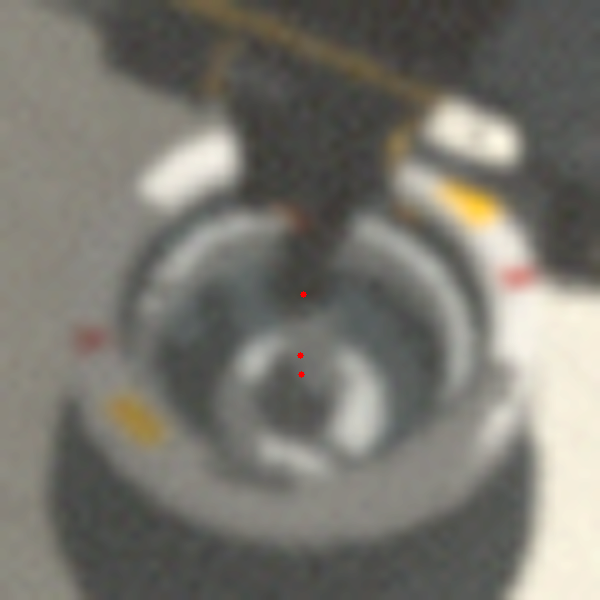

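Call:
step_arm(
  increments=[0.3,-0.04,0,0,0,0,0.3,0,0,0,0,0,0.3,0,0,0,0,0,0.3,0,0,0,0,0,0,0,0,0,0,0],
)

```text
time: 9.43
position: [0.5236, 0.0287, 0.1221]
tool_rot: [2.051, 0.326, -2.052]
ft_force: [0.3, -0.7, -0.0]
grip_width: 0.123
```

```bash
python3 -c "
from h import *
go(.524,.029,.0985)"
```

```text
t 9.43 pos [0.5236 0.0287 0.1221] yaw -71.96 tilt [-1.     -0.0003  0.0007] F [ 0.3157 -0.6811 -0.0046] T [ 0.0368 -0.0095  0.0283] grip 0.123
move cm [ 2.3649 -0.0189 -0.0541] turn 0
```

Call:
step_arm(
  increments=[0.3,0,0,0,0,0,0.4,0,0,0,0,0,0.4,0,0,0,0,0,0.4,0,0,0,0,0,0.4,0,0,0,0,0,0,0,0,0,0,0],
)

```text
time: 10.18
position: [0.5235, 0.0287, 0.1031]
tool_rot: [2.051, 0.326, -2.052]
ft_force: [-0.3, 0.5, -0.6]
grip_width: 0.124
```

```bash
python3 -c "
from h import *
go(.524,.029,.0985)"
```

```text
t 10.18 pos [0.5235 0.0287 0.1031] yaw -71.96 tilt [-1.     -0.0003  0.0007] F [-0.3407  0.46   -0.5514] T [ 0.0197  0.0236 -0.0186] grip 0.124
move cm [ 0.4602 -0.0152 -0.0549] turn 0
```

Call:
step_arm(
  increments=[0.2,0,0,0,0,0,0.2,0,0,0,0,0,0.15,0,0,0,0,0,0,0,0,0,0,0],
)

```text
time: 10.68
position: [0.524, 0.0287, 0.0984]
tool_rot: [2.052, 0.325, -2.051]
ft_force: [-0.9, 0.5, 2.2]
grip_width: 0.126
```

```bash
python3 -c "
from h import *
go(.524,.029,.0985)"
```

```text
t 10.68 pos [0.524  0.0287 0.0984] yaw -71.96 tilt [-1.      0.0003 -0.0002] F [-0.8621  0.5319  2.1766] T [ 0.0318  0.239  -0.0009] grip 0.126
move cm [-0.0089 -0.0273 -0.0067] turn 0
```

Call:
step_arm(
  increments=[0.1,0,0,0,0,0,0.1,0,0,0,0,0,0,0,0,0,0,0],
)

```text
time: 11.05
position: [0.5247, 0.029, 0.0982]
tool_rot: [2.052, 0.325, -2.049]
ft_force: [-3.4, -0.2, 13.2]
grip_width: 0.124
```

```bash
python3 -c "
from h import *
go(.524,.029,.0985)"
```

```text
t 11.05 pos [0.5247 0.029  0.0982] yaw -71.95 tilt [-1.      0.0012 -0.0013] F [-3.3676 -0.1949 13.1519] T [0.0036 1.0574 0.0151] grip 0.124
move cm [-0.0332 -0.0242  0.0661] turn 0
```

Call:
step_arm(
  increments=[-0.2,0,0,0,0,0,0,0,0,0,0,0],
)

```text
time: 11.3
position: [0.5242, 0.0287, 0.0984]
tool_rot: [2.052, 0.325, -2.05]
ft_force: [0.5, 0.0, 4.4]
grip_width: 0.125
```

Call:
step_arm(
  increments=[0,0,0,0,0,0,0,0,0,0,0,0,0,0,0,0,0,0,0,0,0,0,0,0,-0.5,0,0,0,0,0,-1.5,0,0,0,0,0,-3,0,0,0,0,0,-3,0,0,0,0,0,-3,0,0,0,0,0,0,0,0,0,0,0],
  fingers=60,
)

```text
time: 12.55
position: [0.5258, 0.0291, 0.2116]
tool_rot: [2.057, 0.324, -2.044]
ft_force: [-0.0, 0.8, -0.5]
grip_width: 0.599
```

```bash
python3 -c "
from h import *
im=ctrl.get_image('scene')
go(.484,-.303,.2,-58.7)
for k in('blade','blade_grip'):
    print(k,[(round(d['score'],2),W('scene',d['xyz'])) for d in ctrl.spot_point('scene',k)[:2]])
u,v=350,255;r=30
a=cv2.convertScaleAbs(cv2.resize(im[v-r:v+r,u-r:u+r,::-1],(600,600),interpolation=cv2.INTER_CUBIC),alpha=1.8)
for X in([.524,.029,.068],[.524,.029,.128]):
  q=(pix('scene',X)-[u-r,v-r]+.5)*10;print(q);cv2.circle(a,tuple(int(t) for t in q),3,(0,0,255),-1)
cv2.imwrite('pics/a8.png',a)
"
```

```text
t 12.6 pos [0.5247 0.0288 0.2098] yaw -71.96 tilt [-1.      0.0017 -0.0028] F [-0.2841 -0.1303  0.7491] T [0.0041 0.0283 0.0152] grip 0.602
move cm [ 0.9866 30.2904 14.1482] turn -0.2314
blade [(0.63, array([0.5252, 0.0283, 0.0324]))]
blade_grip [(0.65, array([0.5271, 0.0285, 0.1143]))]
[302.8615 357.2554]
[311.3897 223.6625]
```

View pics/a8.png

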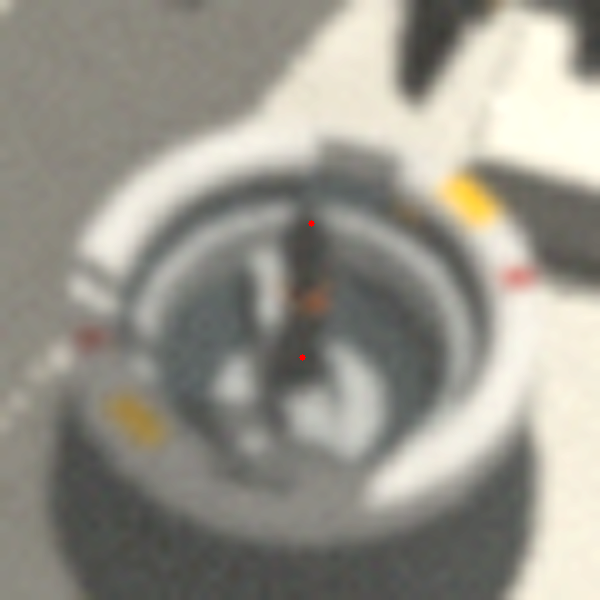

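Call:
step_arm(
  increments=[0,4,2,0,0,0,0,4.4,2,0,0,0,0,4.4,2,0,0,0,0,4.4,2,0,0,0,0,4.4,2,0,0,0,0,4.4,2,0,0,0,0,4.3,2.15,0,0,0,0,0,0,-0.12,0,0,2,0,0,-0.11,0,0,2,0,0,0,0,0,2,0,0,0,0,0,0,0,0,0,0,0],
)

```text
time: 14.2
position: [0.4813, -0.3022, 0.1453]
tool_rot: [1.912, 0.54, -1.919]
ft_force: [1.1, -0.9, 0.6]
grip_width: 0.6
```

```bash
python3 -c "
from h import *
im=ctrl.get_image('scene')
for k in('lid_grip','mill_lid'):
    print(k,[(round(d['score'],2),W('scene',d['xyz'])) for d in ctrl.spot_point('scene',k)[:2]])
go(.484,-.303,.067,-58.7)
u,v=283,185;r=30
a=cv2.convertScaleAbs(cv2.resize(im[v-r:v+r,u-r:u+r,::-1],(600,600),interpolation=cv2.INTER_CUBIC),alpha=1.8)
p=ctrl.get_state()['position']
for X in([.484,-.303,.095],p):
  q=(pix('scene',X)-[u-r,v-r]+.5)*10;print(q);cv2.circle(a,tuple(int(t) for t in q),3,(0,0,255),-1)
cv2.imwrite('pics/b1.png',a)
"
```

```text
lid_grip [(0.63, array([ 0.48750836, -0.30303945,  0.07965313])), (0.16, array([0.52298658, 0.02551053, 0.03211269]))]
mill_lid [(0.58, array([ 0.48582157, -0.30831873,  0.00198554]))]
t 14.35 pos [ 0.4833 -0.3033  0.1484] yaw -58.78 tilt [-1.      0.0003 -0.0002] F [-0.733  -0.5231  0.2564] T [0.0082 0.0008 0.0145] grip 0.595
move cm [ 8.1427  0.0073 -0.069 ] turn -0.0014
[282.4001 232.8921]
[269.3929  99.4384]
```

View pics/b1.png

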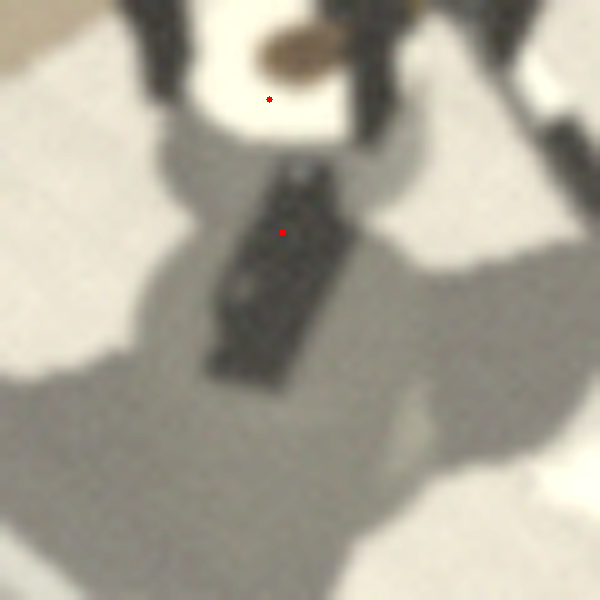

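Call:
step_arm(
  increments=[2,0.2,-0.1,0,0,0,2,0,0,0,0,0,2,0,0,0,0,0,1.3,0,0,0,0,0,0.5,0,0,0,0,0,0,0,0,0,0,0,0,0,0,0,0,0],
)

```text
time: 15.22
position: [0.4856, -0.3047, 0.0708]
tool_rot: [1.914, 0.533, -1.912]
ft_force: [0.1, -0.1, -0.0]
grip_width: 0.603
```

```bash
python3 -c "
from h import *
im=ctrl.get_image('scene')
go(.485,-.3045,.067,-58.7)
u,v=283,185;r=30
a=cv2.convertScaleAbs(cv2.resize(im[v-r:v+r,u-r:u+r,::-1],(600,600),interpolation=cv2.INTER_CUBIC),alpha=1.8)
cv2.imwrite('pics/b2.png',a)
"
```

```text
t 15.28 pos [ 0.4855 -0.3048  0.0708] yaw -58.79 tilt [-1.      0.0014 -0.0005] F [ 0.1507  0.0842 -0.0301] T [-0.0251 -0.0135 -0.0265] grip 0.6
move cm [ 0.3804 -0.0491  0.0301] turn -0.0015
```

View pics/b2.png

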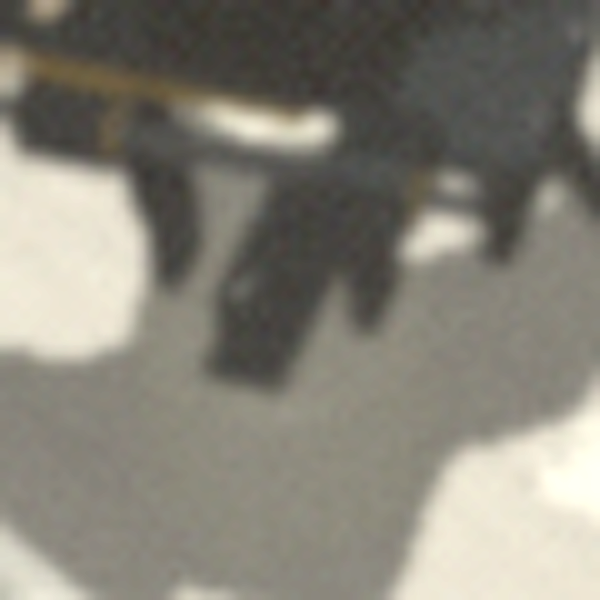

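Call:
step_arm(
  increments=[0.35,0,0,0,0,0,0,0,0,0,0,0],
)

```text
time: 15.52
position: [0.4848, -0.3044, 0.0664]
tool_rot: [1.914, 0.535, -1.914]
ft_force: [0.3, 0.0, 0.7]
grip_width: 0.605
```

Call:
step_arm(
  increments=[0,0,0,0,0,0,0,0,0,0,0,0,0,0,0,0,0,0,0,0,0,0,0,0,0,0,0,0,0,0],
  fingers=0,
  force=25,
)

```text
time: 16.15
position: [0.485, -0.3045, 0.0666]
tool_rot: [1.914, 0.534, -1.914]
ft_force: [0.5, 0.0, 0.8]
grip_width: 0.204
```

Call:
step_arm(
  increments=[0,0,0,0,0,0,0,0,0,0,0,0],
  force=60,
)

```text
time: 16.4
position: [0.485, -0.3045, 0.0666]
tool_rot: [1.914, 0.534, -1.914]
ft_force: [0.5, -0.6, 1.0]
grip_width: 0.2
```

```bash
python3 -c "
from h import *
go(.485,-.3045,.2,-58.7)
"
```

```text
t 16.4 pos [ 0.485  -0.3045  0.0666] yaw -58.79 tilt [-1.      0.0002  0.    ] F [ 0.4955 -0.584   0.9806] T [-0.0208 -0.1081 -0.0358] grip 0.2
move cm [-13.3415   0.0018   0.0006] turn -0.0015
```

Call:
step_arm(
  increments=[-0.5,0,0,0,0,0,-1,0,0,0,0,0,-2,0,0,0,0,0,-2.5,0,0,0,0,0,-2.5,0,0,0,0,0,-2.5,0,0,0,0,0,-2.5,0,0,0,0,0,-1.5,0,0,0,0,0,-0.5,0,0,0,0,0,0,0,0,0,0,0],
)

```text
time: 17.65
position: [0.4848, -0.3044, 0.2214]
tool_rot: [1.914, 0.535, -1.914]
ft_force: [-0.4, 0.1, -2.5]
grip_width: 0.202
```

```bash
python3 -c "
from h import *
im=ctrl.get_image('top');sc=ctrl.get_image('scene')
go(.524,.029,.22,-60.7)
for n in P:
  for k in('lid_grip','mill_lid'):
    print(n,k,[(round(d['score'],2),W(n,d['xyz'])) for d in ctrl.spot_point(n,k)[:2]])
p=ctrl.get_state()['position'];r=40;o=[]
for n,g in(('top',im),('scene',sc)):
  u,v=map(int,pix(n,p-[0,0,.03]));
  a=cv2.convertScaleAbs(cv2.resize(g[v-r:v+r,u-r:u+r,::-1],(400,400),interpolation=cv2.INTER_CUBIC),alpha=1.6)
  for X in(p-[0,0,.0666],p-[0,0,.0036]):
    R=.046
    q=[(pix(n,X+np.array([R*np.cos(t),R*np.sin(t),0]))-[u-r,v-r]+.5)*5 for t in np.linspace(0,6.28,60)]
    cv2.polylines(a,[np.array(q).astype(int).reshape(-1,1,2)],True,(0,0,255),1)
  o.append(a)
cv2.imwrite('pics/b3.png',np.hstack(o))
"
```

```text
t 17.75 pos [ 0.4844 -0.3042  0.2205] yaw -58.78 tilt [-1.     -0.0016  0.0008] F [ 0.104  -0.2086 -2.8122] T [ 0.0192 -0.0223  0.0374] grip 0.199
move cm [  0.0771 -26.4413 -20.6514] turn 0.0335
scene lid_grip [(0.81, array([ 0.4845, -0.3065,  0.2351])), (0.74, array([ 0.4738,  0.2223, -0.0013]))]
scene mill_lid [(0.9, array([ 0.4866, -0.306 ,  0.1544]))]
top lid_grip []
top mill_lid []
```

View pics/b3.png

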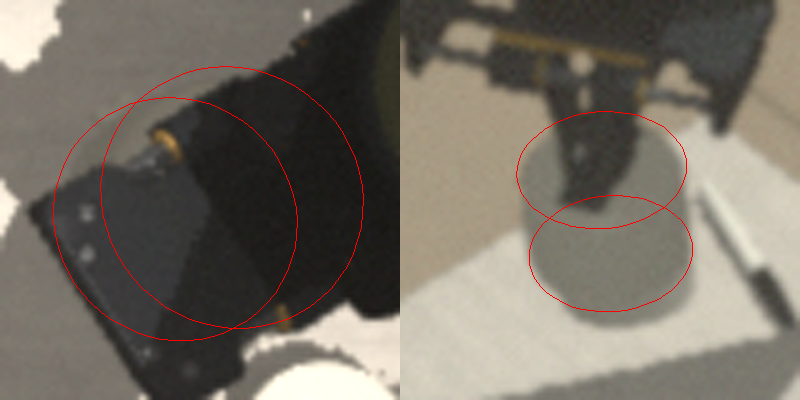

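```bash
python3 -c "
from h import *
r=40;o=[]
C=np.array([.485,-.3045,0])
for n in('top','scene'):
  g=cv2.imread(f'pics/{n}0.png')
  u,v=map(int,pix(n,C+[0,0,.04]));
  a=cv2.convertScaleAbs(cv2.resize(g[v-r:v+r,u-r:u+r],(400,400),interpolation=cv2.INTER_CUBIC),alpha=1.6)
  for X in(C,C+[0,0,.063]):
    R=.046
    q=[(pix(n,X+np.array([R*np.cos(t),R*np.sin(t),0]))-[u-r,v-r]+.5)*5 for t in np.linspace(0,6.28,60)]
    cv2.polylines(a,[np.array(q).astype(int).reshape(-1,1,2)],True,(0,0,255),1)
  o.append(a)
cv2.imwrite('pics/b4.png',np.hstack(o))
"
```

```text
(no output)
```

View pics/b4.png

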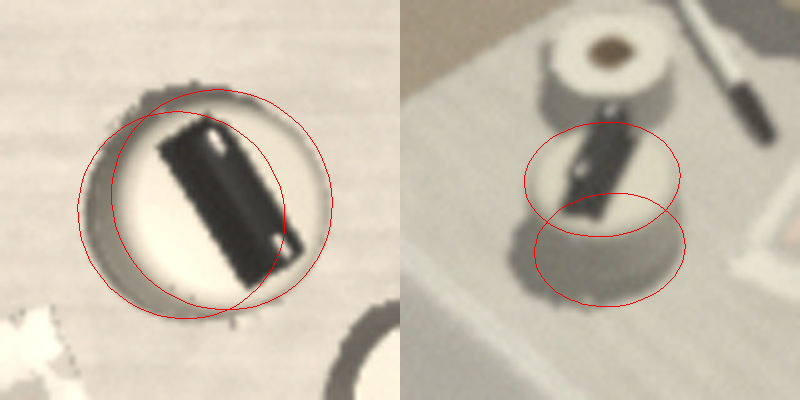

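```bash
python3 -c "
from h import *
sc=ctrl.get_image('scene');p=ctrl.get_state()['position'];print(p)
n='scene';r=24
u,v=map(int,pix(n,p-[0,0,.05]))
a=cv2.convertScaleAbs(cv2.resize(sc[v-r:v+r,u-r:u+r,::-1],(576,576),interpolation=cv2.INTER_CUBIC),alpha=2.2)
b=a.copy()
th=np.radians(31.2)
for X,R in((p-[0,0,.0666],.046),(p-[0,0,.0036],.046)):
    q=[(pix(n,X+np.array([R*np.cos(t),R*np.sin(t),0]))-[u-r,v-r]+.5)*12 for t in np.linspace(0,6.28,90)]
    cv2.polylines(b,[np.array(q).astype(int).reshape(-1,1,2)],True,(0,0,255),1)
for z in(.0666,.0596):
  q=[(pix(n,p+np.array([.053*np.cos(th+t),.053*np.sin(th+t),-z]))-[u-r,v-r]+.5)*12 for t in np.linspace(-.166,.166,9)]
  cv2.polylines(b,[np.array(q).astype(int).reshape(-1,1,2)],False,(255,0,0),1)
cv2.imwrite('pics/b5.png',cv2.resize(np.hstack([a,b]),(800,400)))
"
```

```text
[ 0.48476746 -0.30429126  0.22099303]
```

View pics/b5.png

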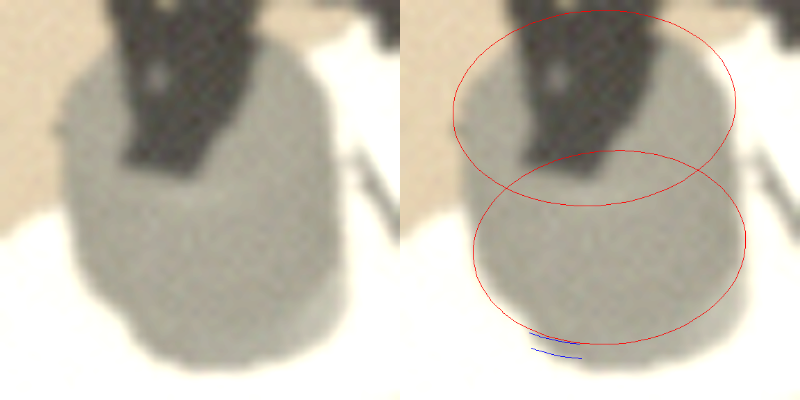

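Call:
step_arm(
  increments=[0,-1.6,-1.3,0,0,0,0,-3,-2.35,0,0,0,0,-3.4,-2.65,0,0,0,0,-3.4,-2.65,0,0,0,0,-3.4,-2.65,0,0,0,0,-3.4,-2.65,0,0,0,0,-3.4,-2.65,0,0,0,0,-3,-2.35,0,0,0,0,-1.8,-1.4,0,0,0,0,0,0,0.033,0,0,0,0,0,0,0,0,0,0,0,0,0,0],
)

```text
time: 19.5
position: [0.5246, 0.0271, 0.2214]
tool_rot: [1.935, 0.504, -1.936]
ft_force: [-0.4, 0.5, -2.4]
grip_width: 0.204
```

```bash
cat > v.py <<'E'
from h import *
import sys
def view(name,yaw=29.3,zr=.0666,r=32,dz=.08):
  sc=ctrl.get_image('scene');im=ctrl.get_image('top');p=ctrl.get_state()['position'];o=[]
  for n,g in(('scene',sc),('top',im)):
    u,v=map(int,pix(n,[.524,.029,dz]))
    S=400/(2*r)
    a=cv2.convertScaleAbs(cv2.resize(g[v-r:v+r,u-r:u+r,::-1],(400,400),interpolation=cv2.INTER_CUBIC),alpha=2)
    th=np.radians(yaw)
    def pl(pts,c):
      q=[(pix(n,X)-[u-r,v-r]+.5)*S for X in pts];cv2.polylines(a,[np.array(q).astype(int).reshape(-1,1,2)],False,c,1)
    T=np.linspace(0,2*np.pi,90)
    for z in(zr,zr-.063): pl([p+[.046*np.cos(t),.046*np.sin(t),-z] for t in T],(0,0,255))
    for s in(0,np.pi): pl([p+[.053*np.cos(th+s+t),.053*np.sin(th+s+t),-zr] for t in np.linspace(-.166,.166,9)],(255,0,0))
    pl([[.524+.062*np.cos(t),.029+.062*np.sin(t),.09] for t in T],(0,200,0))
    o.append(a)
  cv2.imwrite(name,np.hstack(o))
E
python3 -c "
from v import *
view('pics/b6.png',r=40,dz=.13)
for k in('lid_grip','mill_lid'):
    print(k,[(round(d['score'],2),W('scene',d['xyz'])) for d in ctrl.spot_point('scene',k)[:2]])
go(.524,.029,.1406,-60.7)
"
```

```text
lid_grip [(0.93, array([0.52554299, 0.02875708, 0.23376629]))]
mill_lid [(0.89, array([0.52568905, 0.02384361, 0.15375844]))]
t 19.7 pos [0.5248 0.0277 0.2215] yaw -60.75 tilt [-1.      0.0001  0.0002] F [-0.5885  0.0722 -2.3607] T [-0.0313  0.0157  0.0051] grip 0.2
move cm [ 8.0902 -0.1534 -0.0004] turn -0.0008
```

View pics/b6.png

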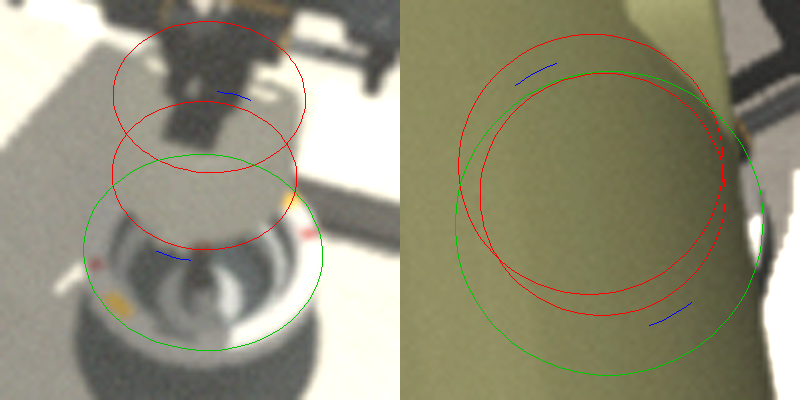

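Call:
step_arm(
  increments=[1.2,-0.15,0,0,0,0,2,0,0,0,0,0,1.5,0,0,0,0,0,0.8,0,0,0,0,0,0,0,0,0,0,0,0,0,0,0,0,0],
)

```text
time: 20.45
position: [0.5245, 0.0298, 0.1671]
tool_rot: [1.935, 0.506, -1.933]
ft_force: [0.3, 0.3, -2.2]
grip_width: 0.205
```

```bash
python3 -c "
from v import *
view('pics/b7.png',r=32,dz=.11)
go(.524,.029,.1406,-60.7)
"
```

```text
t 20.55 pos [0.5245 0.0297 0.1672] yaw -60.68 tilt [-1.      0.0008 -0.001 ] F [-0.6909  0.3127 -2.3751] T [ 0.0042 -0.0587  0.0175] grip 0.2
move cm [2.6609 0.0343 0.0854] turn 0.0004
```

View pics/b7.png

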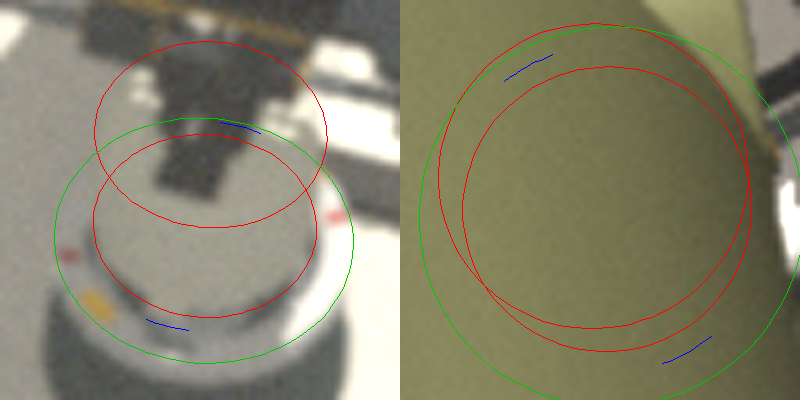

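Call:
step_arm(
  increments=[0.3,0.03,0.06,0,0,0,0.3,0,0,0,0,0,0.3,0,0,0,0,0,0.25,0,0,0,0,0,0,0,0,0,0,0],
)

```text
time: 21.18
position: [0.5235, 0.0291, 0.1547]
tool_rot: [1.934, 0.506, -1.935]
ft_force: [-0.4, 0.4, -2.0]
grip_width: 0.199
```

```bash
python3 -c "
from v import *
go(.524,.029,.1406,-60.7)
"
```

```text
t 21.18 pos [0.5235 0.0291 0.1547] yaw -60.67 tilt [-1.     -0.0003  0.0005] F [-0.3759  0.4061 -2.0445] T [-0.0052 -0.0074 -0.0436] grip 0.199
move cm [ 1.4112  0.0382 -0.0414] turn 0.0005
```

Call:
step_arm(
  increments=[0.3,0,0,0,0,0,0.3,0,0,0,0,0,0.3,0,0,0,0,0,0.2,0,0,0,0,0,0,0,0,0,0,0],
)

```text
time: 21.8
position: [0.5235, 0.0291, 0.1438]
tool_rot: [1.934, 0.506, -1.935]
ft_force: [0.5, -0.5, -2.2]
grip_width: 0.201
```

```bash
python3 -c "
from v import *
go(.524,.029,.1406,-60.7)
"
```

```text
t 21.8 pos [0.5235 0.0291 0.1438] yaw -60.67 tilt [-1.     -0.0002  0.0004] F [ 0.4569 -0.5107 -2.2322] T [-0.0368  0.0315  0.04  ] grip 0.201
move cm [ 0.3213  0.0355 -0.0362] turn 0.0005
```

Call:
step_arm(
  increments=[0.2,0,0,0,0,0,0.1,0,0,0,0,0,0.07,0,0,0,0,0,0,0,0,0,0,0],
)

```text
time: 22.3
position: [0.5236, 0.0291, 0.1406]
tool_rot: [1.934, 0.506, -1.934]
ft_force: [-1.8, -0.3, 0.7]
grip_width: 0.203
```

```bash
python3 -c "
from v import *
go(.524,.029,.1406,-60.7)
"
```

```text
t 22.3 pos [0.5236 0.0291 0.1406] yaw -60.68 tilt [-1.      0.0002  0.0002] F [-1.7837 -0.3168  0.7082] T [-0.0377  0.3206 -0.0045] grip 0.203
move cm [-0.0003  0.0256 -0.0272] turn 0.0004
```

Call:
step_arm(
  increments=[0.03,0,0,0.05,0,0,0,0,0,0.05,0,0,0,0,0,0.05,0,0,0,0,0,0.05,0,0,0,0,0,0,0,0],
)

```text
time: 22.92
position: [0.5241, 0.0302, 0.1406]
tool_rot: [2.054, 0.325, -2.051]
ft_force: [-0.8, 2.5, 2.3]
grip_width: 0.202
```

```bash
python3 -c "
from v import *
go(.524,.029,.1406,-94.5)
view('pics/c1.png',r=32,dz=.11)
"
```

```text
t 22.93 pos [0.5241 0.0302 0.1406] yaw -72.05 tilt [-1.     -0.0006 -0.0013] F [-0.7667  2.461   2.298 ] T [0.5456 0.1778 0.0264] grip 0.202
move cm [0.0004 0.1121 0.0451] turn 0.3918
```

View pics/c1.png

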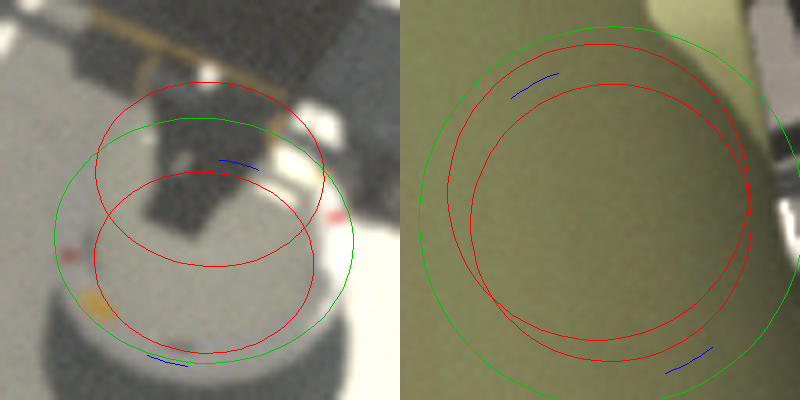

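Call:
step_arm(
  increments=[0,0.08,0.03,0.05,0,0,0,0,0,0.06,0,0,0,0,0,0.06,0,0,0,0,0,0,0,0],
)

```text
time: 23.52
position: [0.5242, 0.0288, 0.1406]
tool_rot: [2.149, 0.154, -2.146]
ft_force: [-1.1, 2.7, 4.5]
grip_width: 0.205
```

```bash
python3 -c "
from v import *
go(.524,.029,.1406,-94.5)
T=[]
for i in range(4):
    for k in ('mill_ring',)[:1]:
        ctrl.get_image('scene');T.append(np.r_[ctrl.get_state()['torque'],ctrl.get_state()['ft_force']])
print(np.mean(T,0),np.std(T,0))
view('pics/c2.png',r=32,dz=.11)
"
```

```text
t 23.52 pos [0.5242 0.0288 0.1406] yaw -81.79 tilt [-1.     -0.0002 -0.0014] F [-1.0657  2.7182  4.5094] T [0.6633 0.1551 0.0626] grip 0.205
move cm [ 0.     -0.0226  0.0165] turn 0.2218
[ 0.7703  0.0934  0.1079 -0.0855  3.4747  5.0027] [0.0673 0.0347 0.0317 0.4178 0.4102 0.8371]
```

View pics/c2.png

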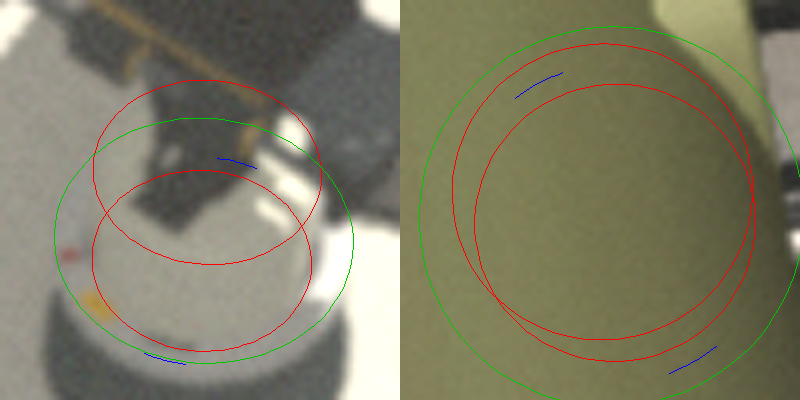

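Call:
step_arm(
  increments=[0,0,0,0.05,0,0,0,0,0,0.06,0,0,0,0,0,0.06,0,0,0,0,0,0.05,0,0,0,0,0,0,0,0],
)

```text
time: 24.45
position: [0.5244, 0.0286, 0.1406]
tool_rot: [-2.184, 0.083, 2.18]
ft_force: [1.1, 3.1, 5.5]
grip_width: 0.201
```

```bash
python3 -c "
from v import *
go(.524,.029,.1406,-94.5)
T=[]
for i in range(4):
    sc=ctrl.get_image('scene');T.append(np.r_[ctrl.get_state()['torque'],ctrl.get_state()['ft_force']])
print(np.mean(T,0),np.std(T,0))
n='scene';r=24;u,v=map(int,pix(n,[.524,.029,.12]));S=600/(2*r)
a=cv2.convertScaleAbs(cv2.resize(sc[v-r:v+r,u-r:u+r,::-1],(600,600),interpolation=cv2.INTER_CUBIC),alpha=2.5)
th=np.radians(-4.5)
p=np.array([.524,.029,.169])
for z in(-.032,0):
  q=[]
  for x,y in((-.032,-.009),(.032,-.009),(.032,.009),(-.032,.009)):
    q.append((pix(n,p+[x*np.cos(th)-y*np.sin(th),x*np.sin(th)+y*np.cos(th),z])-[u-r,v-r]+.5)*S)
  cv2.polylines(a,[np.array(q).astype(int).reshape(-1,1,2)],True,(0,0,255),1)
cv2.imwrite('pics/c3.png',a)
"
```

```text
t 24.45 pos [0.5244 0.0286 0.1406] yaw -94.39 tilt [-1.     -0.0004 -0.0018] F [1.1247 3.1076 5.5313] T [ 0.7933 -0.1329  0.184 ] grip 0.201
move cm [-0.0019 -0.0332  0.0418] turn 0.0018
[ 0.7629 -0.1184  0.1814  0.5657  3.0895  5.2653] [0.0126 0.0183 0.0151 0.2603 0.518  0.6144]
```

View pics/c3.png

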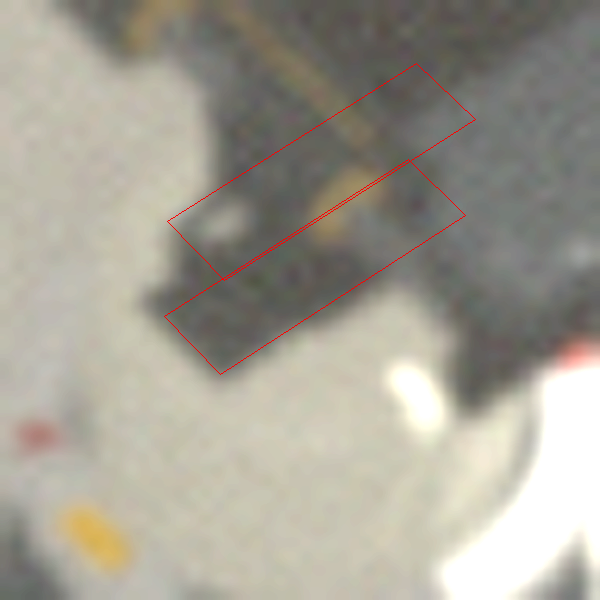

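```bash
python3 -c "
from v import *
for a in(1,-4.5,-8,-12):
  th=np.radians(a);p=np.array([.5244,.0286,.137])
  q=[pix('scene',p+[x*np.cos(th)-y*np.sin(th),x*np.sin(th)+y*np.cos(th),0]) for x,y in((.032,.009),(-.032,.009),(.032,-.009))]
  print(a,np.degrees(np.arctan2(*(q[1]-q[0])[::-1])),np.degrees(np.arctan2(*(q[2]-q[0])[::-1])))
print(ctrl.spot_point('scene','mill_lid')[0]['score'],W('scene',ctrl.spot_point('scene','mill_lid')[0]['xyz']))
im=ctrl.get_image('scene');cv2.imwrite('pics/fin.png',im[:,:,::-1])
go(.524,.029,.1406,-94.5)
"
```

```text
1 -38.340389464088375 -139.76213858458502
-4.5 -32.93323736229919 -134.31668861517562
-8 -29.603196314837625 -130.7347478796246
-12 -25.894767872346122 -126.52573694328977
0.94 [0.52698913 0.02853088 0.07600981]
t 24.8 pos [0.5244 0.0286 0.1406] yaw -94.39 tilt [-1.     -0.0006 -0.0017] F [0.6829 2.9194 5.6359] T [ 0.7729 -0.0872  0.2006] grip 0.206
move cm [-0.0002 -0.0319  0.0429] turn 0.002
```

View pics/fin.png

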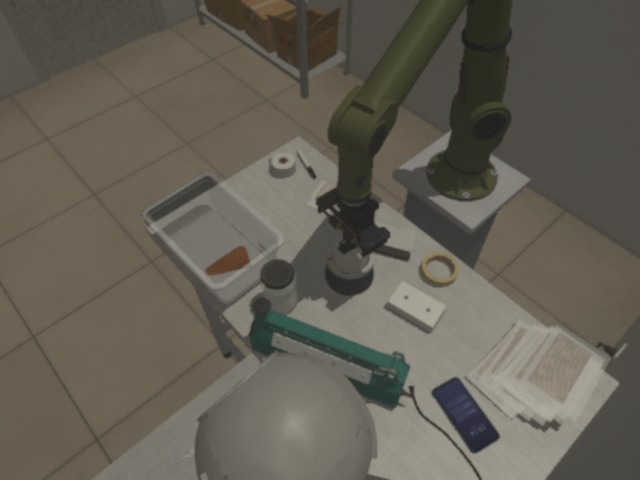

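```bash
python3 -c "
from bench import ctrl
print(ctrl.close_job()); print(ctrl.get_state()['time'])"
```

```text
the job is handed in; nothing more can be done
None
the job is handed in; nothing more can be done
```

The blade is home in the drive hub, and the lid is on and held at the pulse mark. I handed the job in at about 24.8 s, still gripping the handle at 60 N. No verdict was reported.

- **Blade:** I pushed it down until it stopped with about 13 N of push, then let go. The camera network put its foot at 32.4 mm, against 32 mm when fully home.
- **Lid:** It went down through the slots without catching and rested at 74 mm, as given. I then turned it 0.59 rad clockwise.
- **Pulse position:** The tool angle puts the ring at about 0.53 rad. The reaction torque was 0.18 to 0.20 N m, which matches the spring at pulse and is short of the lock. The handle's edge in the picture suggested it is up to about 3.5° further round than the tool angle says. That would put the ring near 0.59 rad, still inside the pulse range of 0.38 to 0.68.
- **Weaker checks:** In the last stage the arm blocked the top camera, so the final checks rest on the scene camera and the arm's own readings. A steady side force of about 3 N remained on the lid. When I lifted the lid, its lower edge looked a few pixels too low in the picture. I took that for a shadow, and seating at the right height fits that.
- **Bystanders:** In the last picture the jar and the label roll stand where they did. The scraper is partly hidden behind the gripper, and the part that shows has not moved.

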